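Fit a filter tube into a push-fit gas port

TASK

Pull the blanking cap out of the manifold's push-fit port and put it in the shallow tray. Then take the filter tube (the one with the fat white body) from the rack and push its narrow end straight down into the port, past the stiff seal, until it bottoms; press it firmly home on the hidden stop (a push of about 20 N is plenty), but do not ram it. Leave it standing there by itself, and leave the vials and bottles alone.

Things in the scene. Friction and masses are not known exactly. Their poses are not given: they have to be found in the camera images.
- port: The gas manifold: aluminium block 120 x 100 x 30 mm (x, y, z), fixed to the bench, turned by up to 0.5 rad; origin at the centre of its underside. On its middle stands the push-fit port, an upright grey round turret 44 mm across with a black rim 41 mm across, its top 85 mm above the bench.
- port_mouth (a point): Centre of the port's round mouth, at its rim; z up, along the bore. 21 mm wide for 4 mm, then the bore, 17.2 mm wide. A sprung seal sits 12 to 20 mm down: pushing the tube's tapered end through it takes about 10 to 18 N, then, from 23 mm on, the tube slides at about 3 to 11 N and stays where it is left.
- plunger (a joint): Hidden shut-off plunger deep in the bore, which the tube's end pushes down: 0 = up, 0.003 m = fully down on its hard stop (the tube is home). Its light spring takes 0.3 to 1.2 N. Where it sits differs each time and cannot be seen: the tube is home with its tip anywhere from 28 to 48 mm below the mouth. The stop itself does not give; over 30 N on it is ramming.
- cap_grip (a point): Point on the axis of the loose white plastic blanking cap, 16 mm above the underside of its flange, half-way up its knob; z points to the top of the knob. Knob 16 mm across and 24 mm high, on a flange 32 mm across and 4 mm thick, under it a plug 15 mm across and 8 mm long that sits loosely in the port's mouth (the flange rests on the rim). 30 g.
- tube_body (a point): Centre of the fat white body (26 mm across, 50 mm high) of the loose filter tube, about 60 g; z points away from its narrow inlet end. Above the body a clear stub 12 mm across, whose end lies 41 mm above this point. The tube starts upright in one of the rack's three holes, narrow end down.
- tube_tip (a point): Centre of the flat narrow end of the filter tube, 85 mm below tube_body along its axis. The narrow part is a clear stiff tube 16 mm across and 60 mm long, its last 7 mm tapering to 10 mm across.
- rack: White rack block fixed to the bench, 60 x 180 x 50 mm (x, y, z), origin at the centre of its underside. Three upright holes 17.6 mm wide, 44 mm deep, in a row along its y axis at -58, 0 and +58 mm. The other two holes hold plain glass vials 16 mm across with black stoppers, which end 104 mm above the bench.
- tray: Shallow open steel tray fixed to the bench, 130 x 120 x 28 mm (x, y, z), walls and floor 4 mm; origin at the centre of its underside.
- vial1: Bystander: stoppered glass vial, 16 mm across (stopper 18 mm), 98 mm long, in the rack; origin at the centre of its foot.
- vial2: Bystander: a second vial like the first.
- amber: Bystander: amber glass bottle 42 mm across and 90 mm high, standing; origin at the centre of its foot.
- washb: Bystander: white plastic bottle 54 mm across and 120 mm high, standing; origin at the centre of its foot.
Things that resemble listed ones, but are neither listed nor needed, are in the scene too. Several things look just like the port: the one meant starts farthest from the robot's base.

How it is judged:
By the outcome, as a careful person would: the job done as asked, in the order asked, and still so for the second after the job is handed in, with the robot touching nothing.
It also fails if it takes over 72 s, if anything falls off the work surface, if the arm or the gripper's body presses on something with over 40 N, if the wrist force passes 120 N, or if a joint passes its speed limit or range.

ROBOT

A 6-joint arm with a two-finger parallel gripper is mounted at the origin on the work surface. World frame = base frame: x ahead of the robot, y to its left, z up, the work surface at z = 0. Lengths are in mm, angles in rad, forces in N, time in s.
With the tool pointing down it reaches from about 350 to 775 mm from the base axis. Payload 5.5 kg.
Tool frame: the origin (TCP) lies midway between the tips of the shut fingers; the grasp point (between the pads) lies 19 mm behind it (manip.grasp_offset is the distance from the TCP to the grasp point, in mm); x points along the fingers, z is the direction in which the jaws open and shut, and the axes are right-handed (so a half turn about x gives the same grasp; the last joint's range is limited). The gripper opens to 85 mm and grips with 20 to 120 N. Pads are 22 mm wide; open, the fingers measure 114 mm over their backs; the gripper's body (76 mm by 85 mm) begins 54 mm behind the grasp point. The pads swing forward as they close: fully open they stand 13 mm farther back than shut.
Start: joints at [-1.416, 0.313, 0.046, 1.304, 0, 1.431], TCP at [167.061, -550.239, 231.323] pointing down, gripper open.
Joint ranges: [-2.76, 2.76], [-0.86, 1.69], [-1.03, 1.26], [-2.2, 2.34], [-1.47, 1.5], [-3.14, 3.14]. Speed limits (rad/s): [2.57, 2.57, 3.14, 3.14, 3.14, 3.14].

INTERFACE

Orientations are given as a rotation vector (axis times angle).
In Python, from plant import manip, kinematics, telemetry, optics gives the robot as it stands. The module is installed in compiled form; this text tells all that it offers. Calls block until the motion is done:
- manip.move_to(position, orientation): joint-space move of the TCP to a pose.
- manip.servo_line(position, attitude=None, velocity=150): straight line of the TCP; attitude=None keeps the orientation; velocity is the mean speed in mm/s.
- manip.movej(angles): joint-space move.
- manip.gripper_to(opening): finger opening in mm; the grip force is fixed at half the most; returns when the fingers have stopped.
- manip.sleep(seconds).
- kinematics.inverse_kinematics(position, orientation): joint angles nearest the present ones, or None.
- telemetry.sense(): the state.
- optics.camera(name): name is "scene" or "top" or "wrist"; returns a dict with "pixels" (480x640x3 uint8, red, green, blue), "fx", "fy", "cx", "cy" (pixels), "eye" and "orientation" of the camera in the world. Camera axes: x right, y down, z forward; pixel columns grow to the right and rows downward; lengths in mm; the calibration is good to about 2 mm. A picture is of the moment at which its call begins. There is no depth.
A pose or a line that the arm cannot do raises manip.PlanningError and nothing moves.
- manip.job_done(): hands the job in, once; it reports no verdict.
The state is a dict: "clock": time; "joint_positions": joint angles; "dq": joint speeds; "tau": joint torques, N m; "ee_pos": TCP position; "ee_rot": TCP orientation; "ft_force": force on the tool from outside, world axes, zero at the start; "ft_torque": the same for the moment, N m; "opening": finger opening in mm.
Only numpy, scipy, OpenCV 4.12 (cv2) and the standard library are available. Lean on these libraries where they do the work, as an engineer would, in place of code of your own. Each camera call takes 0.05 s, during which the arm holds its last target.

## Working session

There is one attempt and no reset: what is moved stays moved. The work goes in short steps, each a Python script; the robot and the scene stay as the last script left them, time stands still between calls to the robot, and variables do not carry over. Pictures are saved under pics/ and viewed, and the job is handed in when it is done.

```bash
mkdir -p pics; cat > h.py <<'E'
import numpy as np, cv2
from scipy.spatial.transform import Rotation as R
from plant import manip, kinematics, telemetry, optics
def shot(name,fn):
    c=optics.camera(name); cv2.imwrite('pics/'+fn+'.png',c['pixels'][:,:,::-1])
    np.savez('pics/'+fn+'.npz',fx=c['fx'],fy=c['fy'],cx=c['cx'],cy=c['cy'],eye=c['eye'],ori=c['orientation'])
    return c
def ray(fn,u,v):
    c=np.load('pics/'+fn+'.npz'); o=c['ori']; M=R.from_rotvec(o).as_matrix() if o.shape==(3,) else o
    return c['eye'],M@np.array([(u-c['cx'])/c['fx'],(v-c['cy'])/c['fy'],1.])
def at(fn,u,v,z):
    e,d=ray(fn,u,v); return e+d*(z-e[2])/d[2]
def proj(fn,p):
    c=np.load('pics/'+fn+'.npz'); o=c['ori']; M=R.from_rotvec(o).as_matrix() if o.shape==(3,) else o
    q=M.T@(np.array(p)-c['eye']); return c['fx']*q[0]/q[2]+c['cx'],c['fy']*q[1]/q[2]+c['cy']
def tri(L):
    A=np.zeros((3,3));b=np.zeros(3)
    for fn,u,v in L:
        e,d=ray(fn,u,v);d=d/np.linalg.norm(d);P=np.eye(3)-np.outer(d,d);A+=P;b+=P@e
    return np.linalg.solve(A,b)
def crop(fn,u0,v0,w,h,s,out):
    i=cv2.imread('pics/'+fn+'.png')[v0:v0+h,u0:u0+w]; cv2.imwrite('pics/'+out+'.png',cv2.resize(i,None,fx=s,fy=s,interpolation=cv2.INTER_CUBIC))
E
python3 - <<'E'
from h import *
for n in('scene','top','wrist'):
    c=shot(n,n+'0'); print(n,c['fx'],c['eye'],c['orientation'])
s=telemetry.sense();print(s['clock'],s['ee_rot'],s['ft_force'],s['opening'],manip.grasp_offset)
E
```

```text
scene 566.9920071884011 [ 882.88955076 -643.05840686  667.46363494] [-2.20113807 -0.54450475  0.27616065]
top 518.9290554605559 [ 333.33029158  -24.97505335 1070.24773021] [-2.2184398   1.97467454 -0.2213741 ]
wrist 400.4312563648348 [ 236.56462702 -528.7723698   373.07015247] [ 2.33118474 -1.72761479 -0.25076529]
0.15 [ 0.99034207  1.33536245 -0.98863719] [-0.42893227  1.12502387  1.10899071] 85.48845091420354 18.700000000000003
```

View pics/scene0.png

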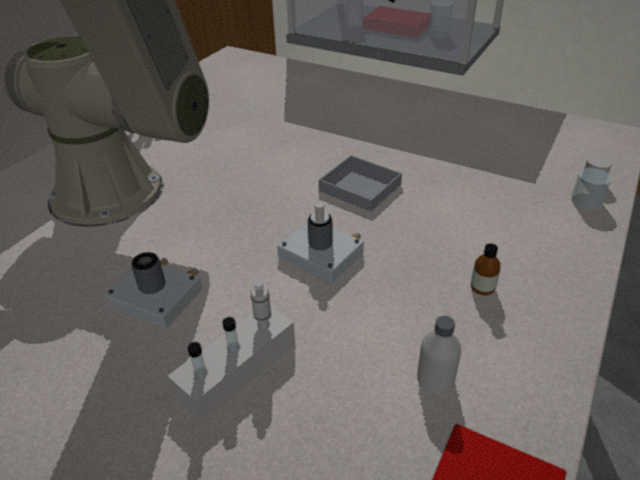

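View pics/top0.png

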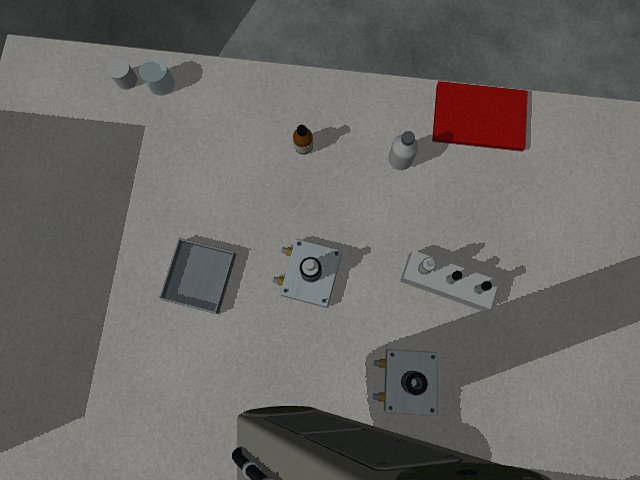

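The top picture shows two ports: a capped one at (311,268) and an open one at (414,382). The tray is at (199,277), and the rack at (450,278) holds the white filter tube at (427,265). I'll enlarge crops of each.

```bash
python3 - <<'E'
from h import *
crop('top0',260,220,200,190,4,'t_port'); crop('top0',150,225,110,100,5,'t_tray'); crop('top0',390,235,125,85,6,'t_rack')
crop('scene0',160,180,220,220,3,'s_a')
for n,u,v,z in(('capport',311,268,100),('open',414,382,85),('tube',427,265,120),('v',456,275,104),('v',486,286,104)):
    p=at('top0',u,v,z);print(n,p,np.hypot(p[0],p[1]))
E
```

```text
capport [492.65978594  24.59799807 100.        ] 493.2734801176443
open [ 306.88714751 -188.28737642   85.        ] 360.04424370423874
tube [ 519.97221723 -189.74856286  120.        ] 553.5120809902774
v [ 510.4069504  -248.14633835  104.        ] 567.5313738014233
v [ 496.13660183 -305.26590082  104.        ] 582.5279374247681
```

View pics/t_port.png

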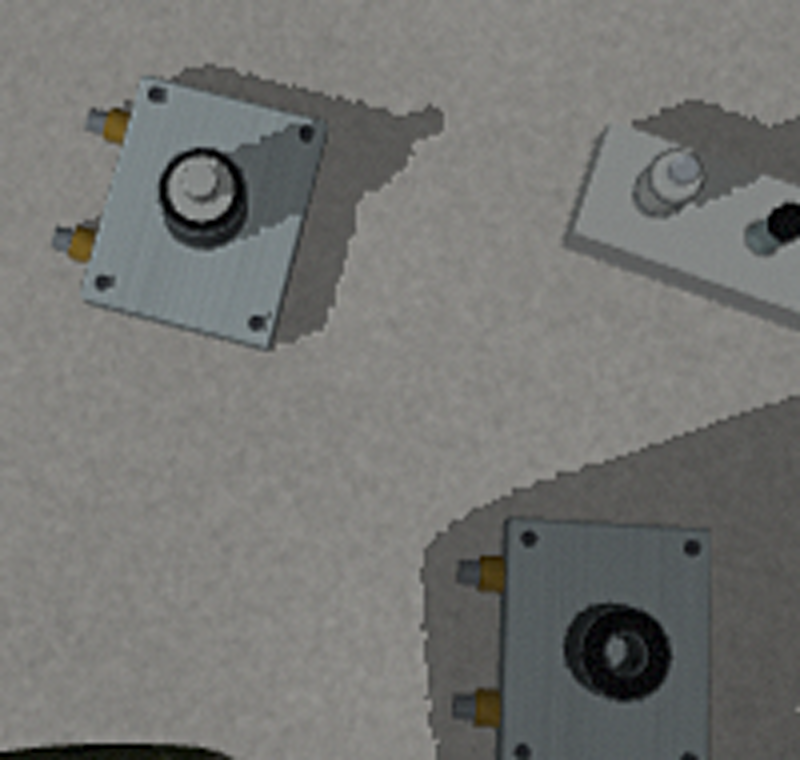

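View pics/t_tray.png

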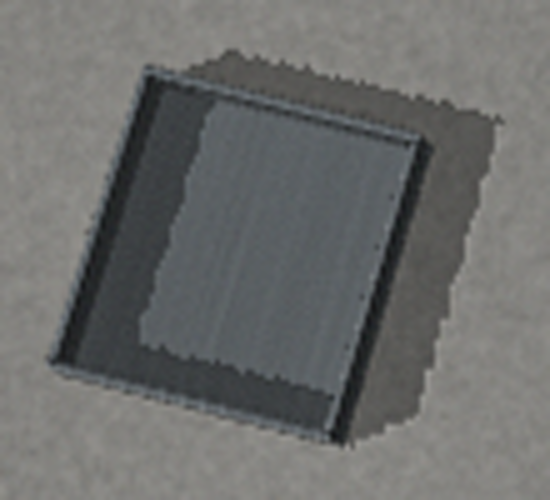

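View pics/t_rack.png

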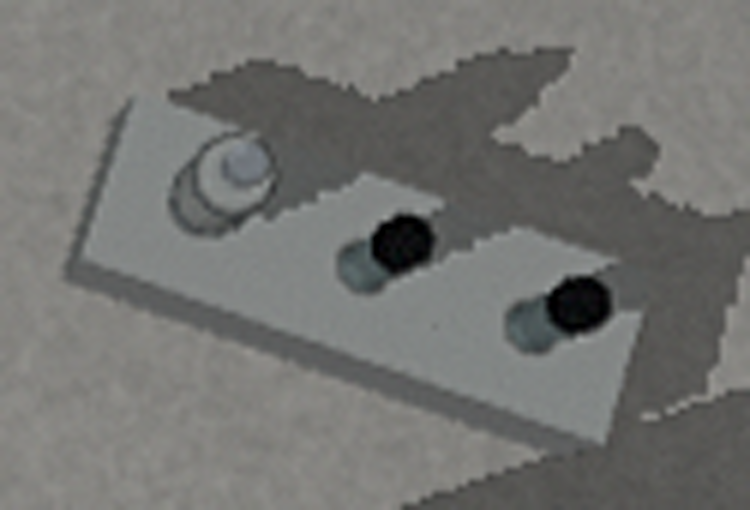

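View pics/s_a.png

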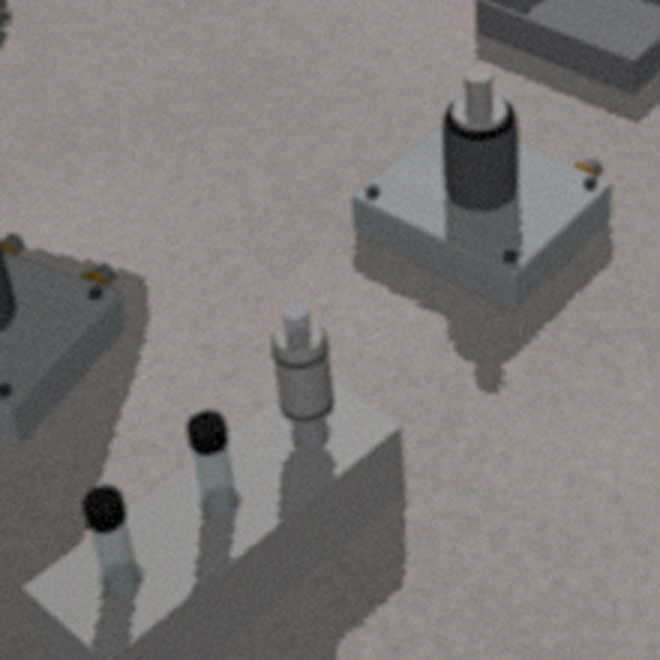

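View pics/wrist0.png

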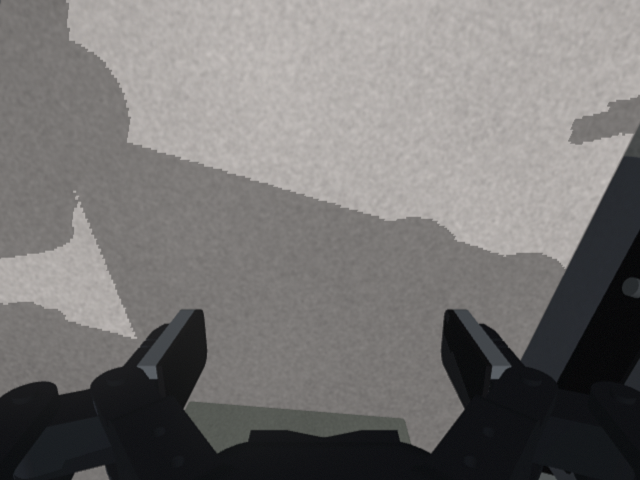

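Candidates for the port: capped at top (311,268), 493 mm from the base, and open at (414,382), 360 mm from the base. The capped one is farthest, so it is the one meant, and the crop confirms it carries the white cap. The filter tube is the white-bodied one at the +y end of the rack. Next I'll triangulate these.

```bash
cat >> h.py <<'E'
def ori(th):
    x=np.array([0,0,-1.]);z=np.array([np.cos(th),np.sin(th),0]);return R.from_matrix(np.c_[x,np.cross(z,x),z]).as_rotvec()
E
python3 - <<'E'
from h import *
def T(a,b): return 260+a/4,220+b/4
def K(a,b): return 390+a/6,235+b/6
def S(a,b): return 160+a/3,180+b/3
print('knobtop',tri([('top0',*T(203,180)),('scene0',*S(479,77))]),at('top0',*T(203,180),113),at('scene0',*S(479,77),113))
print('stubtop',tri([('top0',*K(247,162)),('scene0',*S(296,312))]),at('top0',*K(247,162),132),at('scene0',*S(296,312),132))
print('v1',at('top0',*K(403,243),104),at('scene0',*S(207,420),104)); print('v2',at('top0',*K(580,304),104),at('scene0',*S(105,495),104))
c=[at('top0',150+a/5,225+b/5,28) for a,b in((148,70),(430,138),(340,440),(52,362))];print('tray',np.mean(c,0),c)
for th in(-.2,-.2+np.pi,1.37,-1.77):
  for p in([493,24,230],[520,-190,90],[493,24,100],[470,150,30]):
    q=kinematics.inverse_kinematics(p,ori(th));print(th,p,None if q is None else np.round(q,2))
E
```

```text
knobtop [497.75476984  26.21127595 111.79245169] [496.11054795  25.0967714  113.        ] [499.77790769  26.14058454 113.        ]
stubtop [ 525.17721772 -194.51459892  130.36196448] [ 524.08007282 -194.85676131  132.        ] [ 526.99797331 -195.20826498  132.        ]
v1 [ 509.71248805 -250.38584744  104.        ] [ 511.82537634 -248.70189632  104.        ]
v2 [ 496.9094755  -306.47579952  104.        ] [ 498.6255994  -304.40961141  104.        ]
tray [463.57672158 252.87695167  28.        ] [array([533.10524201, 304.32061091,  28.        ]), array([518.35747979, 184.65825049,  28.        ]), array([392.74510079, 201.34767673,  28.        ]), array([410.09906372, 321.18126856,  28.        ])]
-0.2 [493, 24, 230] [-0.11  0.16 -0.16  1.25  0.    1.66]
-0.2 [520, -190, 90] [-0.5   0.35 -0.25  0.96  0.    1.28]
-0.2 [493, 24, 100] [-0.11  0.24 -0.39  0.94  0.    1.66]
-0.2 [470, 150, 30] [ 0.15  0.32 -0.48  0.77  0.    1.92]
2.941592653589793 [493, 24, 230] [-0.11  0.16 -0.16  1.25  0.   -1.48]
2.941592653589793 [520, -190, 90] [-0.5   0.35 -0.25  0.96  0.   -1.87]
2.941592653589793 [493, 24, 100] [-0.11  0.24 -0.39  0.94  0.   -1.48]
2.941592653589793 [470, 150, 30] [ 0.15  0.32 -0.48  0.77  0.   -1.22]
1.37 [493, 24, 230] [-0.11  0.16 -0.16  1.25  0.    0.09]
1.37 [520, -190, 90] [-0.5   0.35 -0.25  0.96  0.   -0.29]
1.37 [493, 24, 100] [-0.11  0.24 -0.39  0.94  0.    0.09]
1.37 [470, 150, 30] [ 0.15  0.32 -0.48  0.77  0.    0.35]
-1.77 [493, 24, 230] [-0.11  0.16 -0.16  1.25  0.   -3.06]
-1.77 [520, -190, 90] [-0.5   0.35 -0.25  0.96  0.    2.85]
-1.77 [493, 24, 100] [-0.11  0.24 -0.39  0.94  0.   -3.06]
-1.77 [470, 150, 30] [ 0.15  0.32 -0.48  0.77  0.   -2.8 ]
```

```bash
python3 - <<'E'
from h import *
manip.move_to([497,25.5,215],ori(-.2)); shot('wrist','w1'); s=telemetry.sense(); print(s['clock'],s['ee_pos'],s['ft_force'])
print(proj('w1',[497,25.5,113]),proj('w1',[497,25.5,85]))
E
```

```text
2.5667 [497.20001747  24.70675134 214.97340216] [ 0.23481048  0.64058384 -0.09240048]
(np.float64(321.9752209130801), np.float64(241.3808574586853)) (np.float64(322.1296839842323), np.float64(230.18556787770325))
```

View pics/w1.png

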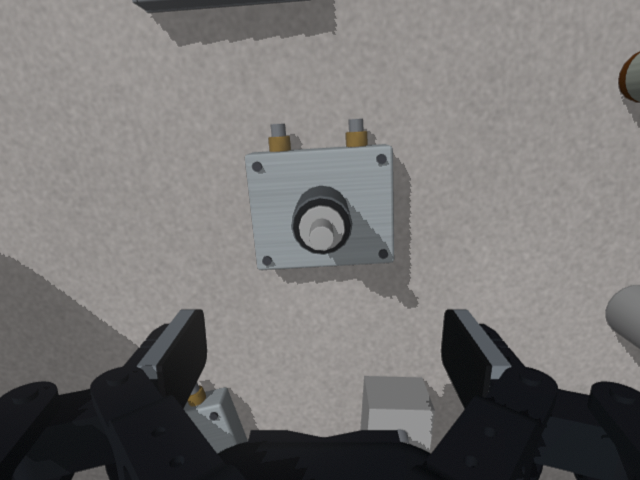

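The wrist view shows the knob top near (321,236) and the rim ellipse near (322,225). I'll measure both in an enlarged crop.

```bash
python3 - <<'E'
from h import *
crop('w1',280,175,90,90,7,'w1c')
E
```

```text
(no output)
```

View pics/w1c.png

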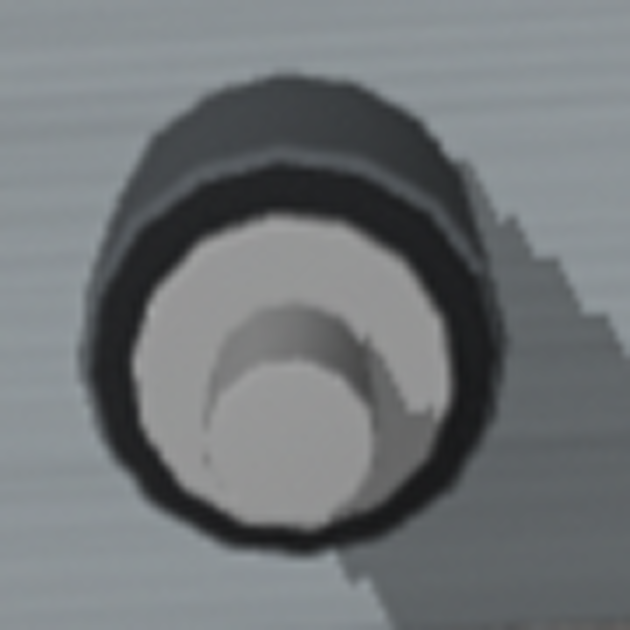

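```bash
python3 - <<'E'
from h import *
print(at('w1',321.6,238.4,113),at('w1',321.9,226,85))
print(tri([('w1',321.6,238.4),('top0',310.75,265),('scene0',319.7,205.7)]))
E
```

```text
[497.16272111  27.47987346 113.        ] [497.45120839  28.50425165  85.        ]
[497.47322453  26.64231971 111.30557687]
```

```bash
python3 - <<'E'
from h import *
o=ori(-.2)
manip.gripper_to(45)
manip.servo_line([497.3,26.8,120],o,150)
manip.servo_line([497.3,26.8,94],o,60)
s0=telemetry.sense(); print(s0['ft_force'])
manip.gripper_to(5); s=telemetry.sense(); print(s['clock'],s['opening'],s['ee_pos'],s['ft_force'],s['ft_torque'])
manip.servo_line([497.3,26.8,150],o,80); s=telemetry.sense(); print(s['clock'],s['opening'],s['ft_force'])
shot('wrist','w2');shot('scene','s2')
E
```

```text
[0.91293883 0.1517449  0.14655793]
4.7917 13.687436319327595 [497.39000281  26.78999925  94.44848963] [-2.32806844  0.12616305  3.77558065] [ 0.03980229  0.26762311 -0.03284327]
5.6417 13.460169225014264 [-0.13703696 -0.40728612  0.19978433]
```

View pics/w2.png

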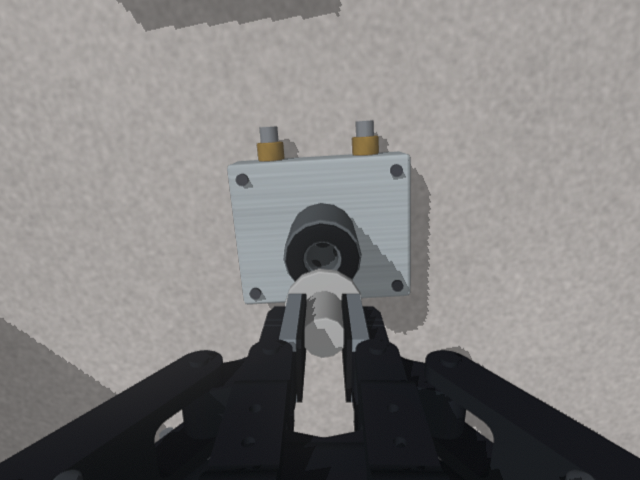

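View pics/s2.png

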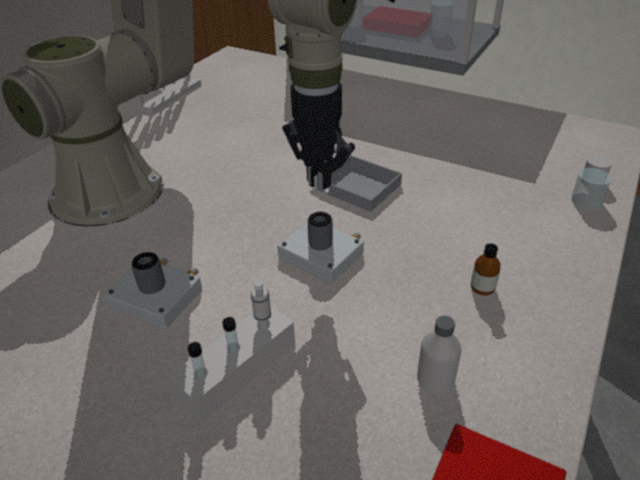

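The cap is in the fingers and the mouth is open near (322,258) in the wrist view. I'll put the cap in the tray.

```bash
python3 - <<'E'
from h import *
o=ori(-.2)
crop('w2',275,195,90,90,7,'w2c')
manip.move_to([464,253,110],o)
manip.servo_line([464,253,25],o,100); s=telemetry.sense(); print(s['ft_force'],s['opening'])
manip.gripper_to(40)
manip.servo_line([464,253,140],o,150); s=telemetry.sense(); print(s['clock'])
shot('wrist','w3');shot('top','t3');crop('t3',150,225,110,100,5,'t3c')
E
```

```text
[ 0.96835926 -0.19704463 -0.21766521] 13.463379523989751
8.9583
```

View pics/w3.png

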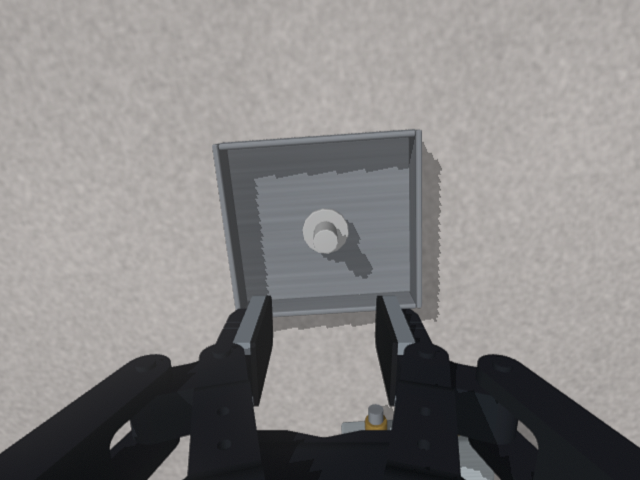

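View pics/w2c.png

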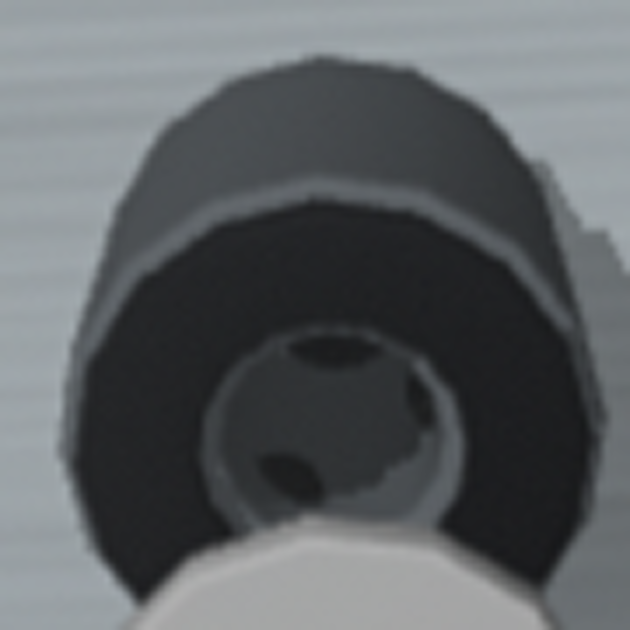

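View pics/t3.png

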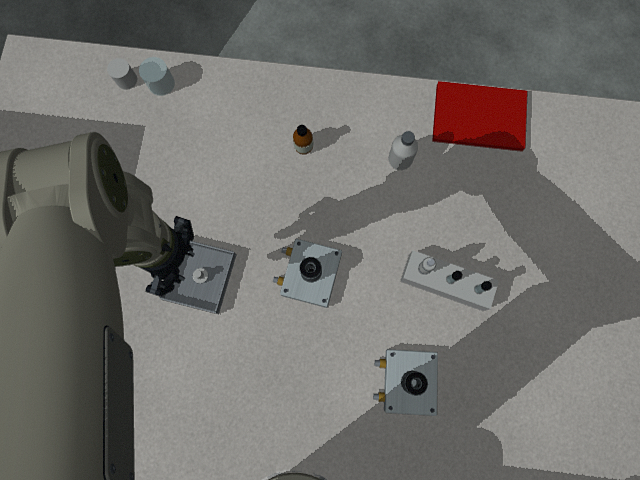

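The cap stands upright in the tray at wrist (325,235) and top (200,275). Next come wrist views of the open port and then of the tube.

```bash
python3 - <<'E'
from h import *
o=ori(-.2)
manip.move_to([497.3,2,180],o); s=telemetry.sense(); print(s['ee_pos']); shot('wrist','w4'); print(proj('w4',[497.3,27,85]))
manip.gripper_to(60)
manip.move_to([523,-218,225],o); s=telemetry.sense(); print(s['ee_pos'],s['clock']); shot('wrist','w5'); print(proj('w5',[524,-194,132]))
a,b=map(int,proj('w4',[497.3,27,85]));crop('w4',a-45,b-45,90,90,7,'w4c');print(a-45,b-45)
a,b=map(int,proj('w5',[524,-194,116]));crop('w5',a-45,b-45,90,90,7,'w5c');print(a-45,b-45)
E
```

```text
[497.01768973   2.66952013 179.57159569]
(np.float64(315.0354436368111), np.float64(207.94352399953658))
[ 522.64750754 -217.02006408  224.58222115] 11.35
(np.float64(317.2522251749718), np.float64(210.4800387300322))
270 162
272 160
```

View pics/w4c.png

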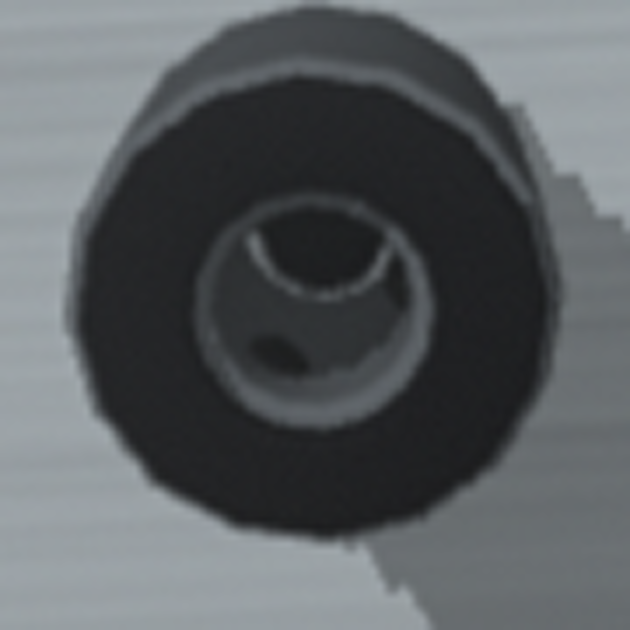

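View pics/w5c.png

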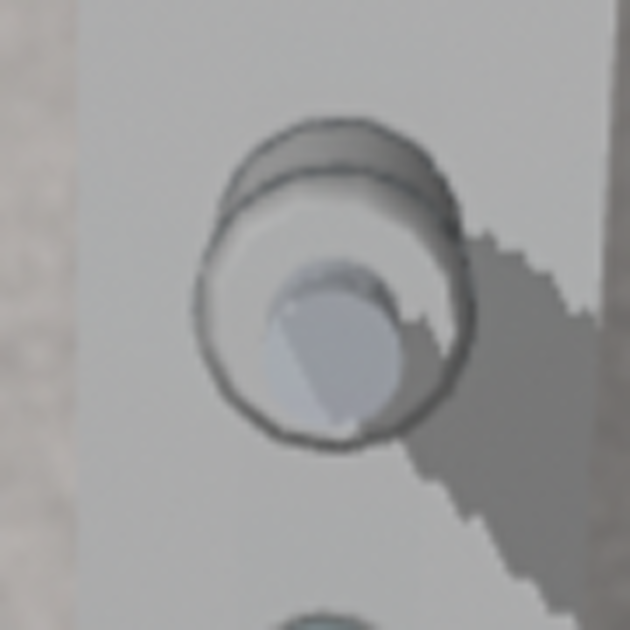

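View pics/w5.png

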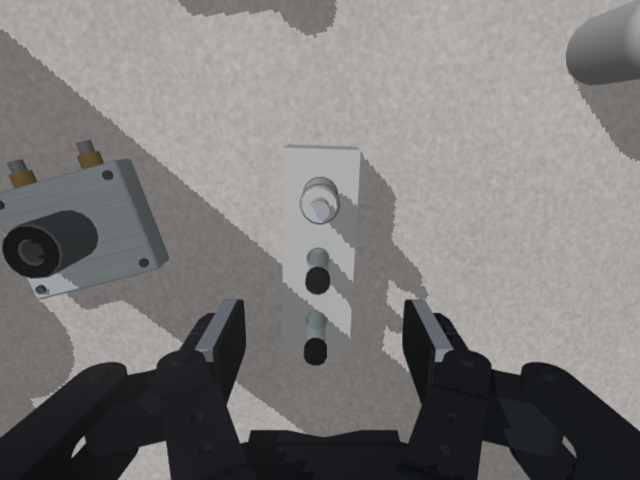

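The crops show the mouth centre at wrist (314.9,206.3), the stub end at (319.9,211.0) and the body top at (319.9,203.9).

```bash
python3 - <<'E'
from h import *
crop('t3',285,240,55,55,10,'t3p'); crop('s2',290,195,60,60,10,'s2p')
print('mouth w',at('w4',314.9,206.3,85)); print('stub w',at('w5',319.9,211,132),'body',at('w5',319.9,203.9,116))
e=np.load('pics/w5.npz'); print(e['eye'])
E
```

```text
mouth w [497.42526811  28.00043646  85.        ]
stub w [ 525.48926645 -194.62415227  132.        ] body [ 525.5763655  -193.39594418  116.        ]
[ 537.78899046 -146.41211595  367.20940762]
```

View pics/t3p.png

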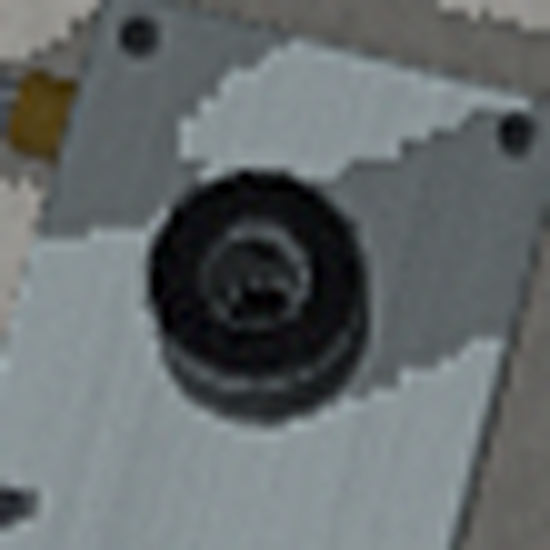

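View pics/s2p.png

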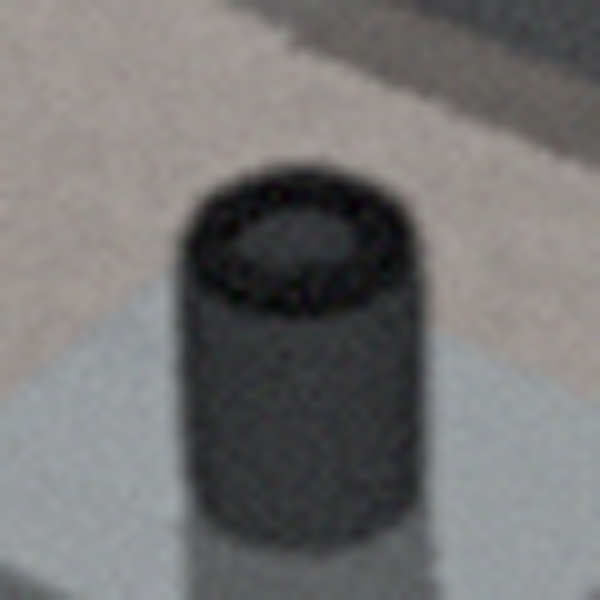

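```bash
python3 - <<'E'
from h import *
print('mouth top',at('t3',310.6,267.6,85),'scene',at('s2',320,218.7,85),tri([('t3',310.6,267.6),('s2',320,218.7),('w4',314.9,206.3)]))
print('stub top',at('top0',431.2,262,132),'bodytop',at('top0',429.3,264.5,116))
o=ori(-.2); g=[525.2,-194.3]
manip.servo_line([*g,140],o,150)
manip.servo_line([*g,73],o,80); s=telemetry.sense(); print(s['ft_force'],s['ee_pos'])
manip.gripper_to(15); s=telemetry.sense(); print(s['clock'],s['opening'],s['ee_pos'],s['ft_force'],s['ft_torque'])
E
```

```text
mouth top [495.80690055  26.22410694  85.        ] scene [499.26379935  26.93103001  85.        ] [497.28838262  27.4642763   83.4387487 ]
stub top [ 524.08717913 -194.91759415  132.        ] bodytop [ 522.20023983 -194.63626844  116.        ]
[-0.00711373 -0.00937784  0.57511926] [ 525.58730762 -194.53292711   73.47990139]
13.5333 24.562682581779093 [ 525.54011844 -194.48041703   73.66778977] [-0.33137467  0.29565691  3.72234637] [ 0.11247749  0.08500803 -0.00912   ]
```

```bash
python3 - <<'E'
from h import *
o=ori(-.2)
manip.servo_line([525.5,-194.5,180],o,120); s=telemetry.sense(); print(s['clock'],s['opening'],s['ft_force'])
manip.servo_line([497.4,27.3,180],o,150); s=telemetry.sense(); print(s['clock'],s['ee_pos'],s['ft_force'],s['ft_torque'])
shot('scene','s6');shot('wrist','w6'); crop('s6',260,90,130,190,4,'s6c')
E
```

```text
14.575 24.89154448769718 [ 0.25258736 -0.49659449 -0.50135294]
16.2167 [497.55148793  26.73776017 179.95275921] [ 0.56367929 -0.18943765 -0.55005318] [ 0.00369978 -0.03798469  0.04673243]
```

View pics/s6c.png

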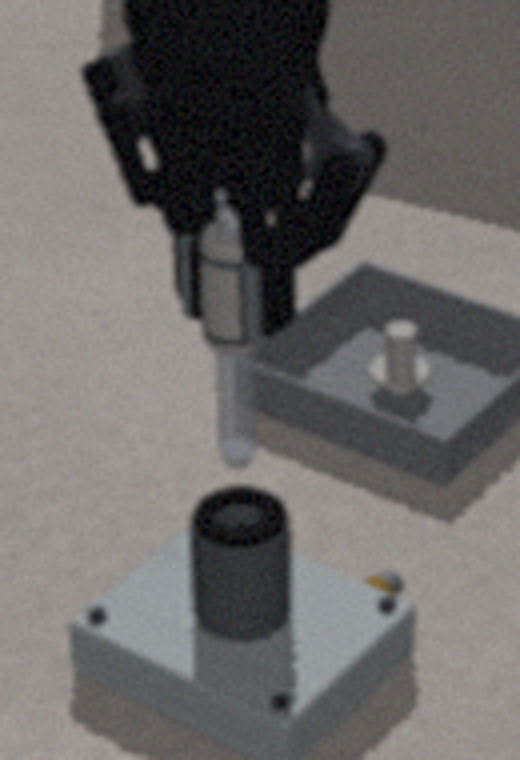

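View pics/w6.png

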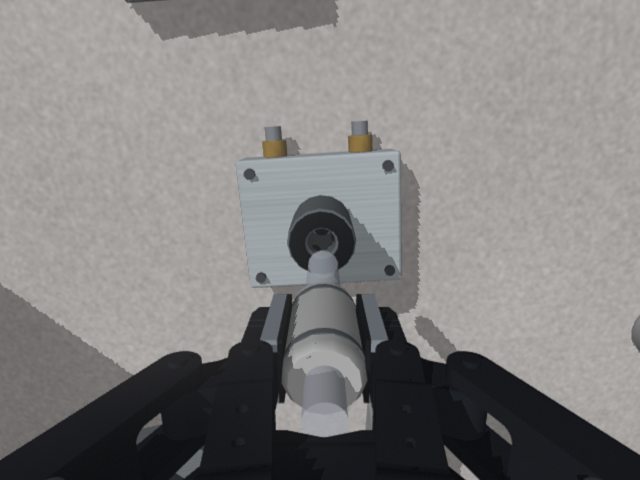

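```bash
python3 - <<'E'
from h import *
for z in(112.3,172,222,238,85):
    p=[497.4,27.2,z];a=proj('s6',p);b=proj('w6',p);print(z,(a[0]-260)*4,(a[1]-90)*4,b)
crop('w6',270,190,110,250,3,'w6c')
E
```

```text
112.3 234.95383172836387 461.1930342005584 (np.float64(321.8981148506259), np.float64(259.16607983852333))
172 231.42498760931403 340.49491447087826 (np.float64(321.2871439831024), np.float64(306.17517125711476))
222 228.2375473648333 231.47393443305896 (np.float64(320.3142537505817), np.float64(381.0309267634219))
238 227.16884581268118 194.9208129164108 (np.float64(319.8085622095711), np.float64(419.9396557136811))
85 236.4760479803474 513.2578557789672 (np.float64(322.0835513883979), np.float64(244.89829127471984))
```

View pics/w6c.png

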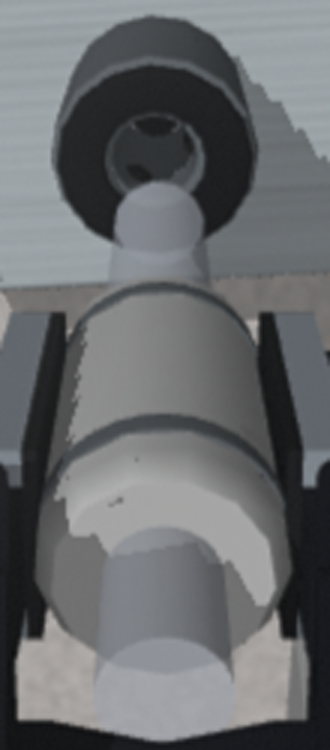

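The tube is vertical over the port. The wrist view shows the tip about 1 mm short of the mouth in y, and the scene view agrees. I'll nudge it over and descend in steps with force checks.

```bash
cat >> h.py <<'E'
def ft(n=3):
    F=[]
    for _ in range(n):
        manip.sleep(0.02); F.append(telemetry.sense()['ft_force'])
    return np.mean(F,0)
E
python3 - <<'E'
from h import *
o=ori(-.2); x,y=497.0,28.3
manip.servo_line([x,y,160],o,100); b=ft(5); print('base',b,telemetry.sense()['ee_pos'])
z=154.; manip.servo_line([x,y,z],o,50)
while z>141.5:
    z-=1.5; manip.servo_line([x,y,z],o,25); s=telemetry.sense(); f=ft()-b
    print(z,np.round(s['ee_pos'],2),np.round(f,1),round(s['clock'],2))
    if f[2]>8 or np.hypot(f[0],f[1])>8: print('STOP');break
    # relax lateral
    if np.hypot(f[0],f[1])>2: x+=0.1*f[0]; y+=0.1*f[1]
print(x,y,ft()-b,telemetry.sense()['ft_torque'])
np.save('b.npy',b)
E
```

```text
base [-0.13612321 -0.16910524 -0.03526334] [497.15595182  28.12962384 160.28388756]
152.5 [496.97  28.31 152.5 ] [ 0.6  0.1 -0.1] 17.27
151.0 [496.92  28.32 150.9 ] [ 0.1  0.  -0.1] 17.57
149.5 [496.92  28.32 149.39] [ 1.   0.5 -0.7] 17.87
148.0 [496.87  28.31 147.86] [ 0.5  0.4 -0.7] 18.17
146.5 [496.92  28.3  146.39] [ 0.2 -0.2 -0.1] 18.47
145.0 [496.89  28.31 144.87] [-0.1 -0.1 -0.7] 18.77
143.5 [496.88  28.32 143.38] [ 0.4  0.7 -0.5] 19.07
142.0 [496.91  28.33 141.88] [ 0.2 -0.2 -0.7] 19.37
140.5 [496.93  28.32 140.39] [-0.2  0.5 -0.2] 19.67
497.0 28.3 [0.39125237 0.02559332 0.2143446 ] [-0.00927736 -0.06838236  0.02654006]
```

The tip is 12 mm deep with no lateral load. On through the seal.

```bash
python3 - <<'E'
from h import *
o=ori(-.2); x,y=497.0,28.3; b=np.load('b.npy'); z=140.5
while z>128.6:
    z-=1; manip.servo_line([x,y,z],o,25); s=telemetry.sense(); f=ft()-b
    print(round(z,2),np.round(s['ee_pos'],2),np.round(f,1),round(s['opening'],2),round(s['clock'],2))
    if f[2]>22 or np.hypot(f[0],f[1])>8: print('STOP');break
    if np.hypot(f[0],f[1])>2: x+=0.08*f[0]; y+=0.08*f[1]
print(x,y,z,ft()-b,telemetry.sense()['ft_torque'])
E
```

```text
139.5 [496.96  28.3  139.44] [-0.3  0.3 -0.7] 24.73 20.02
138.5 [496.96  28.29 138.44] [ 0.2 -0.  -0.6] 24.98 20.32
137.5 [496.92  28.29 137.42] [ 0.2 -0.2 -0.5] 24.69 20.62
136.5 [496.95  28.31 136.43] [ 0.5 -0.3 -0.7] 24.55 20.92
135.5 [496.96  28.29 135.44] [-0.2  0.  -0.7] 24.64 21.22
134.5 [497.03  28.23 134.48] [ 0.8 -0.6 -0.4] 24.66 21.52
133.5 [497.06  28.21 133.54] [0.1 0.2 0.4] 24.59 21.82
132.5 [497.04  28.26 132.87] [-1.1 -0.8  4.3] 24.87 22.12
131.5 [497.29  28.34 132.  ] [-1.  -0.1  5.8] 24.45 22.42
130.5 [497.5   28.22 131.36] [-1.8 -0.5  7.6] 24.71 22.72
129.5 [497.5   28.13 130.29] [-0.9 -1.1  6.6] 24.75 23.02
128.5 [497.38  28.22 128.63] [ 0.5 -1.1  1.9] 24.67 23.32
497.0 28.3 128.5 [ 0.34204265 -1.00119461  2.72097317] [-0.20171926 -0.07599198 -0.03457996]
```

The force peaked at only 7.6 N, below the 10 to 18 N expected. I'll check for slip before going on.

```bash
python3 - <<'E'
from h import *
shot('scene','s7');shot('wrist','w7'); crop('s7',260,110,130,190,4,'s7c'); crop('w7',270,190,110,250,3,'w7c')
e=telemetry.sense()['ee_pos'];print(e)
for dz in(-67.7,-7.7,42.3,58.3):
    p=[497.3,27.3,e[2]+dz];a=proj('s7',p);print(dz,(a[0]-260)*4,(a[1]-110)*4,proj('w7',p))
a=proj('s7',[497.3,27.3,85]);print('mouth',(a[0]-260)*4,(a[1]-110)*4)
E
```

```text
[497.37234653  28.2252021  128.53239747]
-67.7 237.68844783851569 477.6350445901378 (np.float64(322.48736312853026), np.float64(261.5712781143396))
-7.7 234.37277494656132 364.34452178530137 (np.float64(322.17629036111066), np.float64(309.5810761080371))
42.3 231.39996718787256 262.76907808053966 (np.float64(321.68311884648506), np.float64(385.69530812464046))
58.3 230.40485647143055 228.7679516159917 (np.float64(321.4269379775322), np.float64(425.23329748416995))
mouth 236.3840949612461 433.0676749480856
```

View pics/s7c.png

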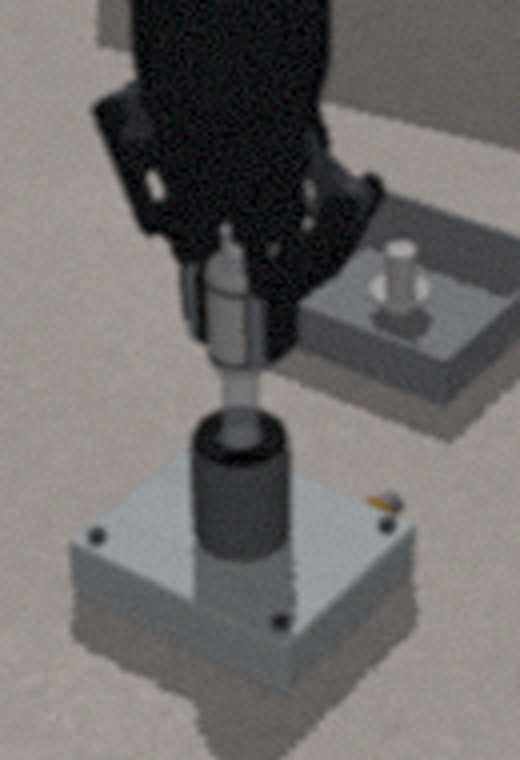

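View pics/w7c.png

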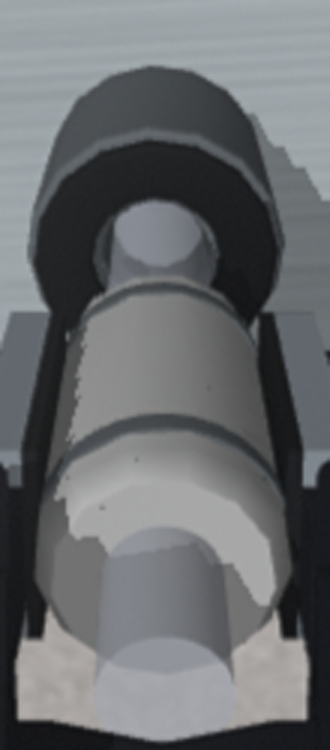

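The tube has not slipped (stub end unchanged at wrist crop (164,690)) and the tip is 24 mm deep, past the seal and sliding at about 3 N. I'll continue in fine steps until the stop.

```bash
python3 - <<'E'
from h import *
o=ori(-.2); x,y=497.2,28.2; b=np.load('b.npy'); z=128.5
L=[]
while z>103:
    z-=.5; manip.servo_line([x,y,z],o,25); f=ft(2)-b; s=telemetry.sense(); 
    L.append((z,f[2]))
    print(round(z,2),np.round(s['ee_pos'],2),np.round(f,1),round(s['opening'],2),round(s['clock'],2))
    if f[2]>14 or np.hypot(f[0],f[1])>8: print('STOP');break
    if s['clock']>50: break
print(x,y,z,ft()-b)
E
```

```text
128.0 [497.36  28.23 127.99] [ 1.1 -0.7  2.3] 24.83 23.8
127.5 [497.33  28.25 127.53] [ 0.7 -0.3  2.5] 24.8 24.08
127.0 [497.27  28.22 126.87] [ 0.9 -0.7  1.4] 24.72 24.37
126.5 [497.28  28.24 126.47] [1.2 0.  2.3] 24.79 24.65
126.0 [497.3   28.2  126.04] [ 1.4 -0.4  3.5] 24.96 24.93
125.5 [497.19  28.17 125.35] [ 1.7 -0.1  2.1] 24.64 25.22
125.0 [497.14  28.21 124.88] [ 0.6 -0.4  2.6] 24.84 25.5
124.5 [497.1   28.21 124.33] [ 1.4 -0.1  2.3] 24.75 25.78
124.0 [497.09  28.23 123.78] [ 1.4 -0.4  1.2] 24.37 26.07
123.5 [497.18  28.23 123.45] [0.9 0.1 2.1] 24.53 26.35
123.0 [497.22  28.21 123.04] [0.9 0.2 2.8] 24.54 26.63
122.5 [497.28  28.18 122.58] [0.3 0.3 3.2] 24.82 26.92
122.0 [497.32  28.19 122.2 ] [0.3 0.  5. ] 24.64 27.2
121.5 [497.31  28.15 121.53] [-0.  -0.1  4. ] 24.59 27.48
121.0 [497.23  28.17 120.8 ] [ 1.8 -0.7  1.7] 24.43 27.77
120.5 [497.17  28.18 120.34] [ 1.7 -0.3  2.3] 24.65 28.05
120.0 [497.15  28.21 119.89] [1.1 0.2 2. ] 24.58 28.33
119.5 [497.16  28.22 119.49] [ 0.5 -0.2  3.3] 24.74 28.62
119.0 [497.22  28.22 119.11] [ 0.1 -0.4  4.8] 24.96 28.9
118.5 [497.24  28.22 
[... 1165 characters left out ...]
24.37 34.85
108.0 [497.2   28.18 107.97] [0.7 0.4 2.6] 24.57 35.13
107.5 [497.22  28.19 107.54] [ 1.2 -0.8  3.8] 24.9 35.42
107.0 [497.25  28.21 107.14] [0.2 0.3 5.2] 24.25 35.7
106.5 [497.23  28.17 106.48] [-0.1  0.3  4. ] 24.52 35.98
106.0 [497.18  28.19 105.92] [ 0.4 -1.1  3.7] 24.51 36.27
105.5 [497.22  28.19 105.54] [ 0.6 -0.4  4.8] 24.71 36.55
105.0 [497.18  28.21 104.88] [ 0.2 -0.4  3.2] 24.49 36.83
104.5 [497.23  28.19 104.61] [-0.  -0.2  4.9] 24.68 37.12
104.0 [497.26  28.15 104.57] [-0.9  0.1  8.5] 24.63 37.4
103.5 [497.3   28.18 104.53] [-2.1  0.3 12.4] 24.63 37.68
103.0 [497.34  28.2  104.49] [-3.  -0.  15.5] 24.71 37.97
STOP
497.2 28.2 103.0 [-2.77564345 -0.68618587 15.74407727]
```

The position holds rigidly at TCP z ≈ 104.5 while the force climbs, so this is the stop. I'll press to about 21 N, then release.

```bash
python3 - <<'E'
from h import *
o=ori(-.2); x,y=497.2,28.2; b=np.load('b.npy'); z=103.
while z>101:
    z-=.35; manip.servo_line([x,y,z],o,20); f=ft(3)-b; s=telemetry.sense()
    print(round(z,2),np.round(s['ee_pos'],2),np.round(f,1),round(s['clock'],2))
    if f[2]>20.5: break
manip.sleep(.3); print(ft()-b)
shot('scene','s8');shot('wrist','w8');crop('s8',260,130,130,150,4,'s8c');crop('w8',270,190,110,250,3,'w8c')
E
```

```text
102.65 [497.37  28.19 104.49] [-4.1 -0.3 17.8] 38.32
102.3 [497.41  28.19 104.46] [-4.5 -0.1 21. ] 38.62
[-4.314818    0.27991368 20.65625649]
```

View pics/s8c.png

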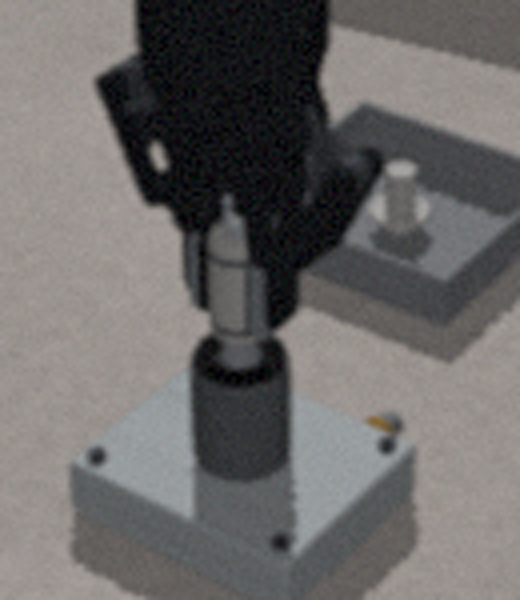

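View pics/w8c.png

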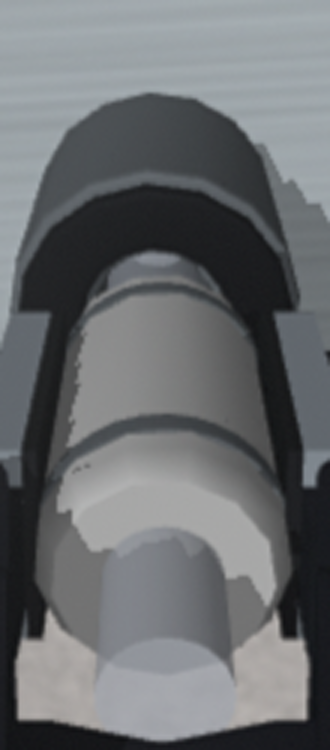

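There is no slip: the stub end is still at crop (164,690), and the body sits just above the rim. I'll unload, open and retreat.

```bash
python3 - <<'E'
from h import *
o=ori(-.2); b=np.load('b.npy')
manip.servo_line([497.25,28.2,103.9],o,20); print(ft()-b)
manip.gripper_to(55); s=telemetry.sense(); print(s['opening'],s['ee_pos'],ft()-b)
e=s['ee_pos']
manip.servo_line([e[0],e[1],200],o,80)
manip.servo_line([497,-20,225],o,150); s=telemetry.sense(); print(s['clock'],s['ee_pos'],ft()-b)
shot('scene','s9');shot('wrist','w9');crop('s9',260,130,130,150,4,'s9c')
for z in(163,147,97,85): print(z,proj('w9',[497.3,27.3,z]),[ (u-c)*4 for u,c in zip(proj('s9',[497.3,27.3,z]),(260,130))])
E
```

```text
[-1.02660308 -0.30802058 10.55886954]
54.933229491737656 [496.81975693  28.28147697 103.34991548] [ 0.22107902  0.20955341 -0.20242774]
41.675 [496.86677397 -20.06391396 224.66577511] [-0.4085538   0.31140462 -0.26058028]
163 (np.float64(305.67193512216386), np.float64(178.3628111940867)) [np.float64(231.87912994134535), np.float64(199.14119940205057)]
147 (np.float64(306.9740964218294), np.float64(174.55461942710212)) [np.float64(232.84212415906723), np.float64(232.04496341582671)]
97 (np.float64(310.07619720205355), np.float64(165.4824755577979)) [np.float64(235.7210600957451), np.float64(330.41297739552283)]
85 (np.float64(310.66136232170953), np.float64(163.77115070766382)) [np.float64(236.3840949612461), np.float64(353.0676749480856)]
```

View pics/s9c.png

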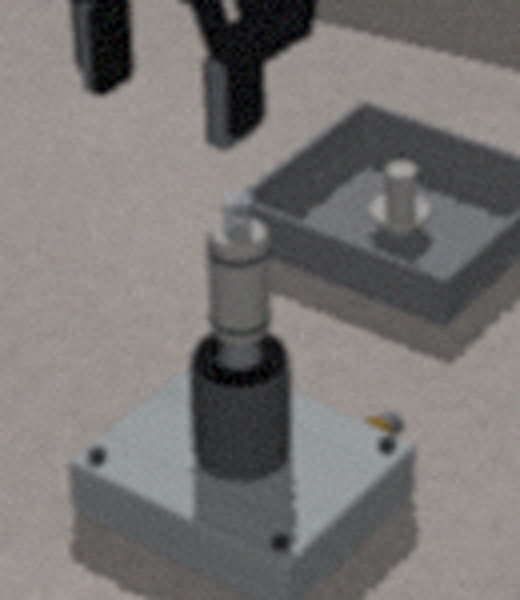

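View pics/w9.png

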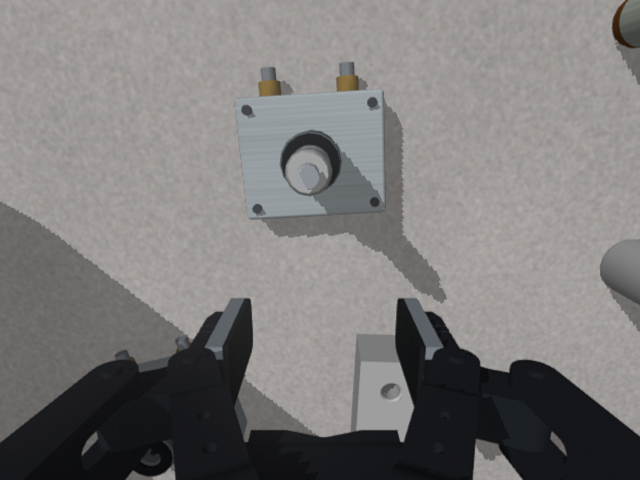

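View pics/s9.png

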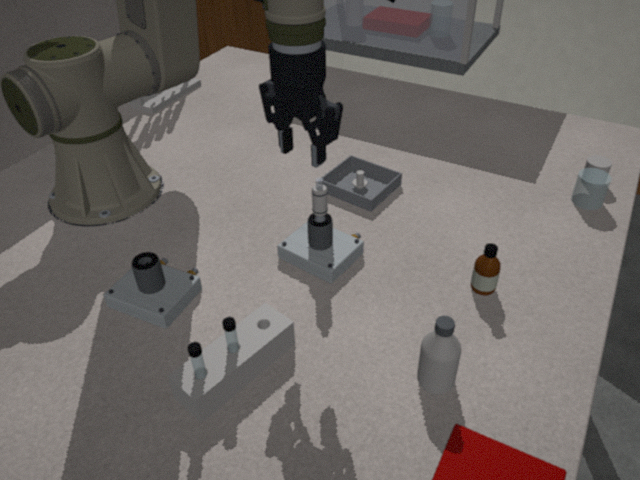

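The tube stands upright with its body bottom at crop y ≈ 332, the same as while pressed. The cap is in the tray, and the vials and bottles have not moved. Handing in.

```bash
python3 - <<'E'
from h import *
print(telemetry.sense()['clock']); manip.job_done()
E
```

```text
41.825
the job is handed in; nothing more can be done
```

The blanking cap is in the shallow tray, and the filter tube is pressed home in the farthest port and standing there by itself. I handed the job in at 41.8 s, under the 72 s limit.

- **Stop:** The tube came up against a rigid stop with its tip about 48 mm below the mouth, the deep end of the given range. I pressed to about 21 N in total, including 2 to 5 N of sliding friction.
- **Last pictures:** The tube is upright at the same height as when pressed, the cap is upright in the tray, and the gripper is clear. The vials and bottles look unmoved.
- **Disagreements:** The highest reading in the seal was 7.6 N, below the stated 10 to 18 N. I sampled the force only after each 1 mm step, so the real peak may have been missed. The camera views also differed from one another by 2 to 3 mm. I could not read the plunger itself, so "home" rests on the rigid stop, the tube not slipping in the grip, and its height.

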